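Couple the wide vial nest into the crimping press

ROBOT

A 6-joint arm with a two-finger parallel gripper is mounted at the origin on the work surface. World frame = base frame: x ahead of the robot, y to its left, z up, the work surface at z = 0. Lengths are in m, angles in degrees, forces in N, time in s.
With the tool pointing down it reaches from about 0.3 to 0.875 m from the base axis. Payload 6.4 kg.
Tool frame: the origin (TCP) lies midway between the tips of the shut fingers; the grasp point (between the pads) lies 19 mm behind it (robot.grip_depth is the distance from the TCP to the grasp point, in m); z points along the fingers, y is the line along which they close (so a half turn about z gives the same grasp; the last joint's range is limited). The gripper opens to 85 mm and grips with 20 to 120 N. Pads are 22 mm wide; open, the fingers measure 114 mm over their backs; the gripper's body (76 mm by 85 mm) begins 54 mm behind the grasp point. The pads swing forward as they close: fully open they stand 13 mm farther back than shut.
Start: joints at [63.868, 10.359, 92.074, -0, 77.567, -11.82], TCP at [0.142, 0.557, 0.194] pointing down, gripper open.
Joint ranges: [-171.53, 171.53], [-51.25, 118.39], [17.06, 147.69], [-65.23, 245.23], [0, 150.52], [-178.68, 178.68]. Speed limits (degrees/s): [147.25, 147.25, 172.46, 180, 180, 180].

INTERFACE

Orientations are given as a 3x3 rotation matrix whose columns are the frame's x, y, z axes.
In Python, from bench import robot gives the robot as it stands.
- The arm moves only by the tool arm_command, never from a script. Its argument "steps" is one flat list of numbers, 7 for each row, row after row: the gripper command: -1 is fully open, 1 is shut, values between are in proportion, then the shift along the tool's x, y, z in m, then the turn, a rotation vector about the tool's x, y, z in degrees. A call has exactly 5 rows; each row shifts and turns the commanded pose from where the row before left it, along the tool's axes as they then stand; what a row does not reach is not made up. A row lasts 1/10 s, in which the tool goes at most 50 mm and 8.59 degrees, less where a joint would pass 70% of its speed; a pose out of reach is approached as far as the arm can. A call is refused whole if a number of a shift passes 0.05 or a number of a turn 8.59, either way. A call with a gripper value outside its range is refused whole. The fingers move at their own pace and stop on an object; the grip force is fixed at half the most. Time passes only in rows, so rows that do not move let the fingers close, or fill a call up. It gives the time, the measured TCP pose, the force, the opening and the grip force at its end, in the units of the state.
- robot.get_state(): the state, without advancing time (a new reading comes with each control period).
- robot.grab_frame(name): name is "side" or "top"; returns a dict with "color" (384x512x3 uint8, red, green, blue), "K" (3x3 intrinsics, pixels), "rvec" (rotation vector, rad) and "tvec" (3), from world to camera coordinates, as OpenCV has them. Camera axes: x right, y down, z forward; pixel columns grow to the right and rows downward; lengths in m; the calibration is good to about 2 mm. A picture is of the moment at which its call begins. There is no depth.
- robot.job_done(): hands the job in; it is judged then, once.
The state is a dict: "t": time; "qpos": joint angles; "dq": joint speeds; "effort": joint torques, N m; "tcp_pos": TCP position; "eef_rot": TCP orientation; "force": force on the tool from outside, world axes, zero at the start; "moment": the same for the moment, N m; "opening": finger opening in m; "grip_force": force on a finger pad.
Only numpy, scipy, OpenCV 4.12 (cv2) and the standard library are available. Lean on these libraries where they do the work, as an engineer would, in place of code of your own. Each camera call takes 0.05 s, during which the arm holds its last target. There are 200 camera calls.

TASK

Fit the wide vial nest into the quick-release coupling on the bed of the crimping press: push the coupling's spring sleeve down and turn it counter-clockwise so that it stays back, seat the nest fully home (turn it under light pressure until its keys drop in), then turn the sleeve back so that it springs up and locks the nest. Leave the narrow nest in the tray and do not knock over or shove the vials or the bottle.

Things in the scene. Friction and masses are not known exactly. Their poses are not given: they have to be found in the camera images.
- press: Cast aluminium hand press, fixed. Origin on the bench, straight under the coupling's vertical axis; z up. Bed 170 mm (x) by 270 mm (y, -70 to +200), its top 50 mm above the bench. A steel column (radius 18 mm, foot 34 mm) stands at y = +155 mm; its head, 235 to 310 mm high, is swung away to +y, so the space above the coupling is free.
- socket (a point): Centre of the coupling's mouth, on its axis, 105 mm above the bench; axes as the press. Bore 27 mm, open upward, over 35 mm deep. While the sleeve is up, dogs in the bore stop a nest 17 mm short of home. Nest home: its shoulder lies on the mouth, so its grip point is 20 mm above this point.
- mouth_ring (a point): Dark flat steel ring that forms the mouth (this point: centre of its underside, 8 mm below the mouth; axes as the press): 43 mm across, 8 mm deep, with two opposite slots 9.6 mm wide for the nest's keys. The line of the slots lies within 30 deg either side of the press's x axis; its angle is not reported: find it by touch. The ring does not turn.
- sleeve_mid (a point): Centre of the round knurled steel sleeve about the coupling, half-way up it: 58 mm outside diameter, 26 mm tall. When up, its top is level with the mouth and its lower edge 29 mm above the bed. Grip it across the diameter from above at any yaw, near its upper half: latched down, with the nest in, the nest's top stands 41 mm above the sleeve's top.
- sleeve (a joint): How far the sleeve is pushed down (back), m: 0 up, 0.012 at the lowest stop. Pushing it down takes about 5 N at first, 9 N at the stop. It must be pushed down more than about 0.010 to be turned; latched it rests at about 0.009.
- sleeve_turn (a joint): Turn of the sleeve, rad, counter-clockwise from above positive; starts 0 to 0.05, stop at 0.75. Up, it turns only about 0.1. Pushed right down and turned to the stop (over 0.5 holds) it stays down when let go. Turned back to near 0 and let go, it springs up; fully so only if the nest in the bore is fully home.
- wide_nest_grip (a point): Grip point of the wide nest, on its axis, 20 mm above its shoulder, 12 mm below its top. Aluminium block 34 mm (its x) by 30 mm (its y) by 32 mm tall, a 24.6 mm round hole in its top. Grip across the 30 mm (its y), keeping the finger ends above the shoulder. It stands upright in a tray hole; 0.16 to 0.28 kg.
- wide_nest_spigot (a point): Centre of the wide nest's shoulder (underside of the block). Below it a steel spigot 24 mm wide, 30 mm long, chamfered, grooved. Two keys, 6 mm wide and tall, directly under the shoulder reach out to 18 mm radius along its +x and -x. Out of the slots they rest on the ring, the nest 6 mm high: press lightly (about 5 N) and turn until it drops; it can drop within about 6 deg of the slots.
- narrow_nest_grip (a point): The same point of the narrow vial nest, to be left alone: block 26 by 20 mm, 32 mm tall, with a 14 mm hole, on the same spigot, in the other hole of the tray.
- tray: Black plastic cap tray, fixed, 120 mm (x) by 180 mm (y) by 30 mm tall, origin under its centre. Two nest holes, 25.5 mm wide, 23.5 mm deep, at x = -20 mm, y = +45 and -45 mm; six grey caps in a row at x = +40 mm, up to 37 mm high. Either nest may be in either hole, its x about along the tray's y, its shoulder 36.5 mm above the bench.
- vial0_mid (a point): Clear glass serum vial, 24 mm wide, 50 mm tall, standing; its centre.
- vial1_mid (a point): Another such vial.
- vial2_mid (a point): A third such vial.
- wash_bottle_mid (a point): White plastic bottle, 64 mm wide, 160 mm tall, standing; its centre.
There are look-alikes about, which are no part of the job. Leave any yellow look-alike of the part that bears wide_nest_grip alone.

How it is judged (in metres and radians):
On the way, in this order (a step that is already met when the one before it is completed fails the run):
1. the sleeve is latched back, with the coupling still empty (value of joint sleeve above 0.0075 m and value of joint sleeve_turn above 0.4 rad and distance between wide_nest_grip and socket above 0.06 m), for 0.2 s.
2. the wide nest is fully home while the sleeve is still back (value of joint sleeve above 0.006 m and z of wide_nest_grip in the frame of socket below 0.022 m and horizontal distance between wide_nest_grip and socket below 0.004 m), for 0.2 s.
At the end, for the whole second after the job is handed in: The wide nest stands upright (within 4.5 deg) in the coupling, within 4 mm of its axis and its shoulder within 2.5 mm of the mouth; the sleeve is turned back (under 0.2 rad) and up (within 2 mm); the narrow nest is still in its hole (within 10 mm of its start) (value of joint sleeve below 0.002 m and value of joint sleeve_turn below 0.2 rad and z of wide_nest_grip in the frame of socket between 0.018 and 0.0225 m and horizontal distance between wide_nest_grip and socket below 0.004 m and angle between wide_nest_grip's own z axis and vertical below 0.08 rad and distance of narrow_nest_grip from where it was at the start of the episode below 0.01 m); the robot touches nothing.
It fails at once if a vial is knocked over or shoved more than 20 mm (distance of any of vial0_mid, vial1_mid, vial2_mid from where it was at the start of the episode above 0.02 m).
It fails at once if the bottle is knocked over or shoved more than 20 mm (distance of wash_bottle_mid from where it was at the start of the episode above 0.02 m).
It fails at once if the narrow nest is taken out of the tray (distance of narrow_nest_grip from where it was at the start of the episode above 0.03 m).
It also fails if it takes over 64 s, if anything falls off the work surface, if the arm or the gripper's body presses on something with over 40 N, if the wrist force passes 120 N, or if a joint passes its speed limit or range.

## Working session

There is one attempt and no reset: what is moved stays moved. The work goes in short steps, Python scripts to look and compute and a tool call to move; the robot and the scene stay as the last step left them, time stands still between calls to the robot, and variables do not carry over. Pictures are saved under pics/ and viewed, at most 10 in all, crops included, and the job is handed in when it is done.

Besides the shell and the picture viewer there is one more tool, called after "Call:" as a command line: name --argument value ..., lists and objects as JSON in quotes. arm_command: Moves the arm, as the interface text tells. Its arguments: {"type":"object","properties":{"steps":{"type":"array"}},"required":["steps"]}

```bash
mkdir -p pics; ls; python3 - <<'E'
from bench import robot
import cv2,numpy as np
for n in("top","side"):
    f=robot.grab_frame(n); cv2.imwrite(f"pics/{n}0.png",cv2.resize(f["color"][:,:,::-1],(800,600),interpolation=cv2.INTER_CUBIC))
    cv2.imwrite(f"{n}_raw.png",f["color"][:,:,::-1])
    R=cv2.Rodrigues(np.array(f["rvec"]))[0]; print(n,f["K"],-R.T@np.array(f["tvec"]).ravel(),R)
    np.savez(n+".npz",K=f["K"],R=R,t=np.array(f["tvec"]).ravel())
s=robot.get_state();print(s)
E
```

```text
pics
top [[392.16583387   0.         255.03134565]
 [  0.         392.16583387 195.35391572]
 [  0.           0.           1.        ]] [ 0.54213634 -0.11643443  1.005477  ] [[-0.00869603 -0.99982132  0.01678397]
 [-0.99509594  0.00699861 -0.09866652]
 [ 0.09853143 -0.01755966 -0.994979  ]]
side [[418.48036501   0.         260.39157229]
 [  0.         418.48036501 187.82147995]
 [  0.           0.           1.        ]] [ 0.5174532  -0.75518978  0.58630216] [[ 0.98429114 -0.17634884 -0.0084875 ]
 [-0.11642812 -0.61220277 -0.78208201]
 [ 0.13272318  0.77078457 -0.62311772]]
{'t': 0.1, 'qpos': array([ 6.38651657e+01,  1.03981500e+01,  9.21245997e+01, -5.82211015e-04,
        7.75657653e+01, -1.18201586e+01]), 'dq': array([-9.51570121e-02, -1.08187969e-01, -1.37144765e-01,  1.37038740e-04,
       -6.06233762e-02, -1.44015989e-02]), 'effort': array([-1.03642047e-03, -4.45886815e+01, -3.52232659e+01, -3.14701583e-04,
        4.30177606e-03, -6.45938897e-06]), 'tcp_pos': array([0.14191465, 0.55666304, 0.19348043]), 'eef_rot': array([[-9.68952873e-01,  2.47244571e-01, -6.71587161e-04],
       [ 2.47245293e-01,  9.68951923e-01, -1.39130074e-03],
       [ 3.06744117e-04, -1.51415161e-03, -9.99998807e-01]]), 'force': array([-0.41635784, -0.39571141, -0.46233119]), 'moment': array([-0.00629837,  0.01707486, -0.04284388]), 'grip_force': 0.0, 'opening': 0.08497565132390991}
```

View pics/top0.png

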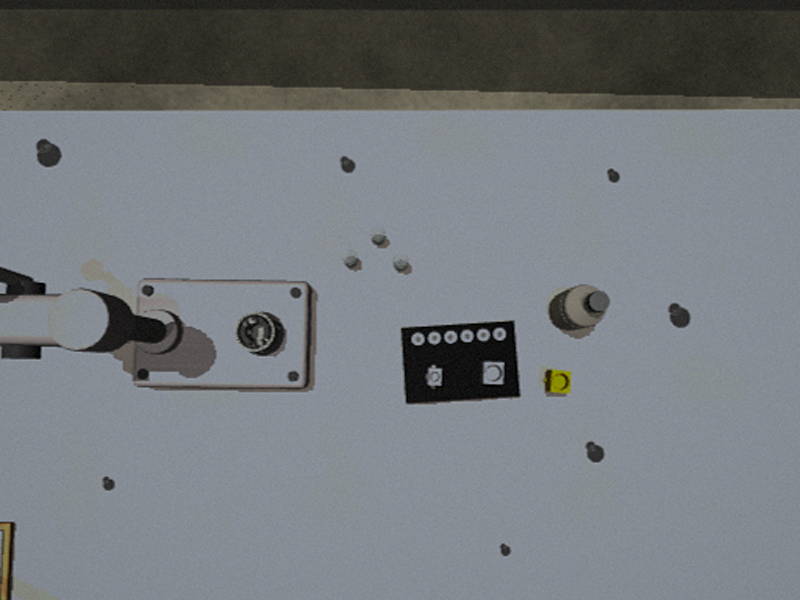

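View pics/side0.png

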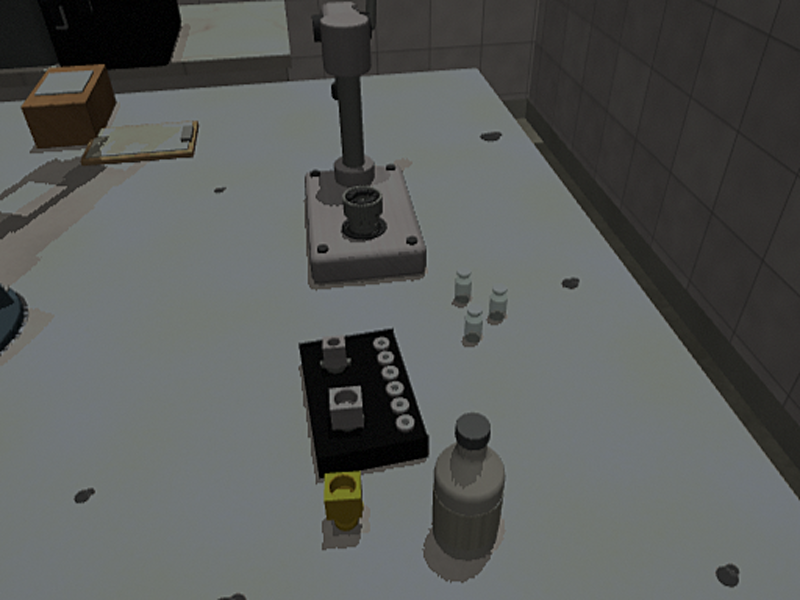

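```bash
cat > h.py <<'E'
import numpy as np
C={n:np.load(n+".npz") for n in("top","side")}
def ray(n,u,v,z):
    c=C[n]; d=c["R"].T@np.linalg.solve(c["K"],[u,v,1.]); o=-c["R"].T@c["t"]
    return (o+d*(z-o[2])/d[2]).round(4)
def proj(n,p):
    c=C[n]; q=c["K"]@(c["R"]@np.asarray(p,float)+c["t"]); return (q[:2]/q[2]).round(1)
E
python3 - <<'E'
import cv2,numpy as np
from h import *
T=cv2.imread("top_raw.png");S=cv2.imread("side_raw.png")
def crop(I,u,v):
    c=I[v-19:v+18,u-25:u+25]; c=cv2.resize(c,(400,296),interpolation=cv2.INTER_CUBIC); return cv2.convertScaleAbs(c,alpha=1.5)
P=np.vstack([np.hstack([crop(T,166,213),crop(T,315,239)]),np.hstack([crop(S,232,131),crop(S,221,259)])])
cv2.imwrite("pics/z.png",P)
s=.64
for u,v in((140,279),(310,281),(311,388),(134,387)): print("bed",ray("top",u*s,v*s,.05))
for u,v in((401,328),(514,321),(519,396),(408,403)): print("tray",ray("top",u*s,v*s,.03))
print("coup",ray("top",260*s,332*s,.105),ray("side",363*s,197*s,.105))
print("nest",ray("top",493*s,373*s,.0685),ray("side",346*s,397*s,.0685))
print("narrow",ray("top",433.5*s,376.5*s,.0685))
print("yellow",ray("top",558*s,381*s,.032),"bottle cap",ray("top",598*s,301*s,.16),"vials",[ray("top",u*s,v*s,.05) for u,v in((351,260),(379,237),(401,264))])
E
```

```text
bed [0.6808 0.2703 0.05  ]
bed [0.676  0.0053 0.05  ]
bed [0.5094 0.0028 0.05  ]
bed [0.5134 0.274  0.05  ]
tray [ 0.6022 -0.1373  0.03  ]
tray [ 0.6121 -0.3184  0.03  ]
tray [ 0.4931 -0.3231  0.03  ]
tray [ 0.4839 -0.1473  0.03  ]
coup [0.5933 0.0709 0.105 ] [0.5971 0.0732 0.105 ]
nest [ 0.5301 -0.2761  0.0685] [ 0.5332 -0.2762  0.0685]
narrow [ 0.5257 -0.1853  0.0685]
yellow [ 0.5162 -0.3853  0.032 ] bottle cap [ 0.6299 -0.4098  0.16  ] vials [array([ 0.709, -0.059,  0.05 ]), array([ 0.7456, -0.1034,  0.05  ]), array([ 0.7021, -0.1378,  0.05  ])]
```

View pics/z.png

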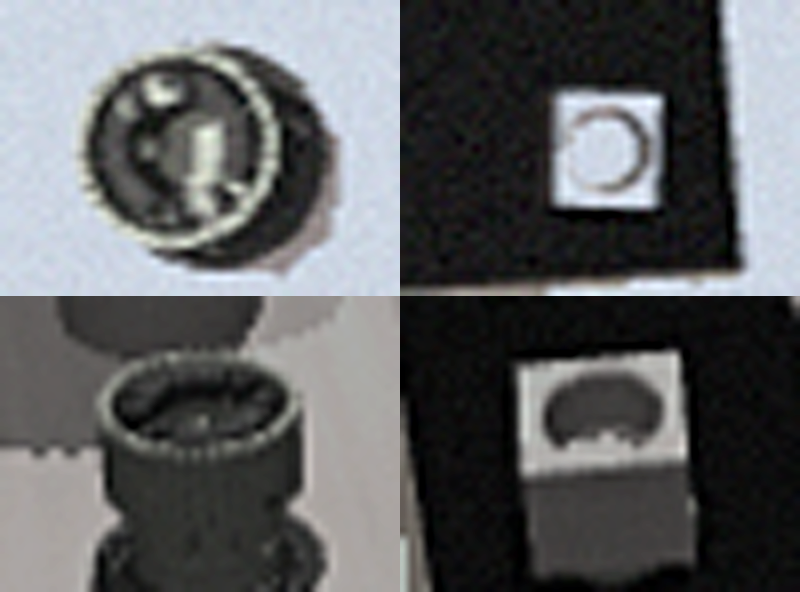

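```bash
python3 - <<'E'
import cv2,numpy as np
from h import *
T=cv2.imread("top_raw.png");S=cv2.imread("side_raw.png")
f=lambda X,o:(X+.5)/8-.5+o
print("coup top",ray("top",f(181,141),f(149,194),.105),"side",ray("side",f(200,207),f(402-296,112),.105))
q=[ray("side",f(x-400,196),f(y-296,240),.0685) for x,y in((516,365),(682,350),(690,465),(525,478))]
print(np.array(q),np.mean(q,0))
q=[ray("top",f(x-400,290),f(y,220),.0685) for x,y in((553,92),(663,93),(660,210),(555,207))]
print(np.array(q),np.mean(q,0))
g=cv2.cvtColor(T,cv2.COLOR_BGR2GRAY); print(g[228:249,304:328])
g=cv2.GaussianBlur(g[222:256,300:332],(0,0),.5); g=cv2.resize(g,None,fx=8,fy=8,interpolation=cv2.INTER_CUBIC)
b=(g>95).astype(np.uint8); cs,_=cv2.findContours(b,0,1); c=max(cs,key=cv2.contourArea); r=cv2.minAreaRect(c); print(r,ray("top",f(r[0][0],300),f(r[0][1],222),.0685))
# tray yaw via dark mask
g=cv2.cvtColor(T,cv2.COLOR_BGR2GRAY)[195:265,250:340]; b=cv2.morphologyEx((g<50).astype(np.uint8),3,np.ones((15,15)));cs,_=cv2.findContours(b,0,1);r=cv2.minAreaRect(max(cs,key=cv2.contourArea));p=cv2.boxPoints(r)+[250,195];print(np.array([ray("top",*a,.03) for a in p]))
E
```

```text
coup top [0.5941 0.0783 0.105 ] side [0.5961 0.0792 0.105 ]
[[ 0.5157 -0.2594  0.0685]
 [ 0.5506 -0.2615  0.0685]
 [ 0.5483 -0.2937  0.0685]
 [ 0.5149 -0.291   0.0685]] [ 0.532375 -0.2764    0.0685  ]
[[ 0.5484 -0.2602  0.0685]
 [ 0.5479 -0.2931  0.0685]
 [ 0.5132 -0.2913  0.0685]
 [ 0.5144 -0.2601  0.0685]] [ 0.530975 -0.276175  0.0685  ]
[[ 14  15  15  12  12  17  10  17  12  17  12  15  13  18  12  18   9  13
   14  13  17  19  13  16]
 [ 17  17  14  10   8  17  14  12  14  14  16  12  16  18   8  12  11  16
   18  17  13  17   8  15]
 [ 16  22  13  12  11  19  18  24  19  23  19  12  14   7  15  19  17  12
   16  17  15  18  11  18]
 [ 11  15  13  22  23  45  78  77  91  88  77  56  63  62  61  61  59  44
   35  11  17  18  18  10]
 [ 16   9  18  21  34  82 138 152 146 143 149 147 147 148 149 148 151 155
  112  11  15  13  23  13]
 [ 16  19  16  23  24  83 132 143 139 133 115 114 103 110 137 149 147 148
  104   6   8  15  19  17]
 [ 15  15  17  16  28  82 130 139 101  82  97  99  91  67  60 114 146 133
   76  11   6  14  13   8]
 [ 15  16  16  19  28  80 124 117 103 119 149 144 1
[... 900 characters left out ...]
145 135 132 141 148 147 150 123
   52   7  13  15  19  14]
 [ 17   6  15  22  20  70 106 106 126 138 142 136 144 143 141 142 145 114
   47  15   8  14  20   8]
 [ 18  12  18  17   7   1   6   0   0   1   7   0   0  13  25  25  24  25
    1  16  17  15  10  15]
 [ 20  21  19  18  19  17  13   1   7   9   0   0  11   3   8   2   5  11
   21  17  20  14  19  20]
 [ 16  15  19  14  16  13  18  16  20  16  19  13  20  14  15  17  16  10
   19  11  17  11  15  11]]
((127.102294921875, 133.6243133544922), (103.04360961914062, 112.34236907958984), 1.7357045412063599) [ 0.5312 -0.276   0.0685]
[[ 0.6016 -0.1177  0.03  ]
 [ 0.6366 -0.3186  0.03  ]
 [ 0.4965 -0.3401  0.03  ]
 [ 0.463  -0.1419  0.03  ]]
```

```bash
python3 - <<'E'
import cv2,numpy as np
T=cv2.imread("top_raw.png");S=cv2.imread("side_raw.png")
def crop(I,u,v):
    c=I[v-12:v+13,u-16:u+17]; c=cv2.resize(c,(396,300),interpolation=cv2.INTER_CUBIC); return cv2.LUT(c,np.array([min(255,255*(i/200)**.5) for i in range(256)],np.uint8))
cv2.imwrite("pics/z2.png",np.vstack([np.hstack([crop(T,277,241),crop(T,315,239)]),np.hstack([crop(S,214,226),crop(S,221,265)])]))
E
```

```text
(no output)
```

View pics/z2.png

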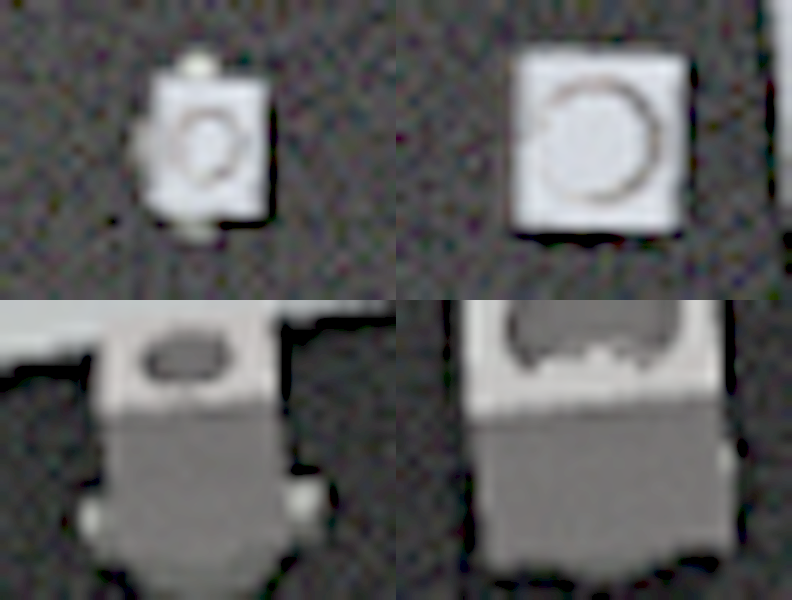

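Call:
arm_command --steps '[-1,-0.03,-0.037,-0.005,0,0,0,-1,-0.03,-0.037,-0.005,0,0,0,-1,-0.03,-0.037,-0.005,0,0,0,-1,-0.03,-0.037,-0.005,0,0,0,-1,-0.03,-0.037,-0.005,0,0,0]'

```text
t: 0.6
tcp_pos: [0.2418, 0.339, 0.2191]
eef_rot: [[-0.969, 0.246, -0.0], [0.246, 0.969, -0.0], [0.0, -0.0, -1.0]]
force: [0.7, -0.3, 0.9]
opening: 0.0853
grip_force: 0.0
```

Call:
arm_command --steps '[-1,-0.03,-0.037,-0.005,0,0,0,-1,-0.03,-0.037,-0.005,0,0,0,-1,-0.03,-0.037,-0.005,0,0,0,-1,-0.03,-0.037,-0.005,0,0,0,-1,-0.03,-0.037,-0.005,0,0,0]'

```text
t: 1.1
tcp_pos: [0.3415, 0.1227, 0.2445]
eef_rot: [[-0.969, 0.247, 0.001], [0.247, 0.969, 0.0], [-0.001, 0.0, -1.0]]
force: [1.6, -0.3, -0.2]
opening: 0.0855
grip_force: 0.0
```

Call:
arm_command --steps '[-1,-0.03,-0.037,-0.005,0,0,0,-1,-0.0455,0.0116,0,0,0,0,-1,-0.0455,0.0116,0,0,0,0,-1,-0.0455,0.0116,0,0,0,0,-1,0,0,0,0,0,0]'

```text
t: 1.6
tcp_pos: [0.5054, 0.0802, 0.246]
eef_rot: [[-0.969, 0.249, -0.004], [0.249, 0.969, 0.0], [0.004, -0.001, -1.0]]
force: [-1.0, 0.1, -0.5]
opening: 0.0852
grip_force: 0.0
```

Call:
arm_command --steps '[-1,-0.0436,0.0104,0,0,0,0,-1,-0.0436,0.0104,0,0,0,0,-1,0,0,0.04,0,0,0,-1,0,0,0.04,0,0,0,-1,0,0,0.04,0,0,0]'

```text
t: 2.1
tcp_pos: [0.5913, 0.08, 0.1278]
eef_rot: [[-0.969, 0.247, -0.0], [0.247, 0.969, 0.0], [0.0, -0.0, -1.0]]
force: [0.8, 0.7, 0.2]
opening: 0.0856
grip_force: 0.0
```

Call:
arm_command --steps '[-1,0,0,0.03,0,0,0,-1,0,0,0.015,0,0,0,-1,0,0,0,0,0,0,-1,0,0,0,0,0,0,-1,0,0,0,0,0,0]'

```text
t: 2.6
tcp_pos: [0.5935, 0.0798, 0.0867]
eef_rot: [[-0.969, 0.247, 0.004], [0.247, 0.969, -0.0], [-0.004, 0.001, -1.0]]
force: [0.2, -0.5, 0.7]
opening: 0.0852
grip_force: 0.0
```

Call:
arm_command --steps '[1,0,0,0,0,0,0,1,0,0,0,0,0,0,1,0,0,0,0,0,0,1,0,0,0,0,0,0,1,0,0,0,0,0,0]'

```text
t: 3.1
tcp_pos: [0.5918, 0.0798, 0.0844]
eef_rot: [[-0.969, 0.247, 0.0], [0.247, 0.969, -0.0], [-0.0, 0.0, -1.0]]
force: [0.0, 0.0, 0.2]
opening: 0.0122
grip_force: 0.0
```

```bash
python3 - <<'E'
from bench import robot
import cv2
f=robot.grab_frame("side");c=f["color"][60:210,130:330,::-1]; cv2.imwrite("pics/g1.png",cv2.convertScaleAbs(cv2.resize(c,(800,600),interpolation=2),alpha=1.6))
s=robot.get_state(); print({k:s[k].round(3) if hasattr(s[k],'round') else s[k] for k in("t","tcp_pos","force","moment","opening","grip_force","qpos")})
E
```

```text
{'t': 3.15, 'tcp_pos': array([0.592, 0.08 , 0.084]), 'force': array([ 0.47 , -0.829,  0.141]), 'moment': array([ 0.017,  0.014, -0.019]), 'opening': 0.004626355567837755, 'grip_force': 0.0, 'qpos': array([-3.6980e+00,  1.9857e+01,  9.3880e+01, -1.0000e-03,  6.6267e+01,
       -7.9388e+01])}
```

View pics/g1.png

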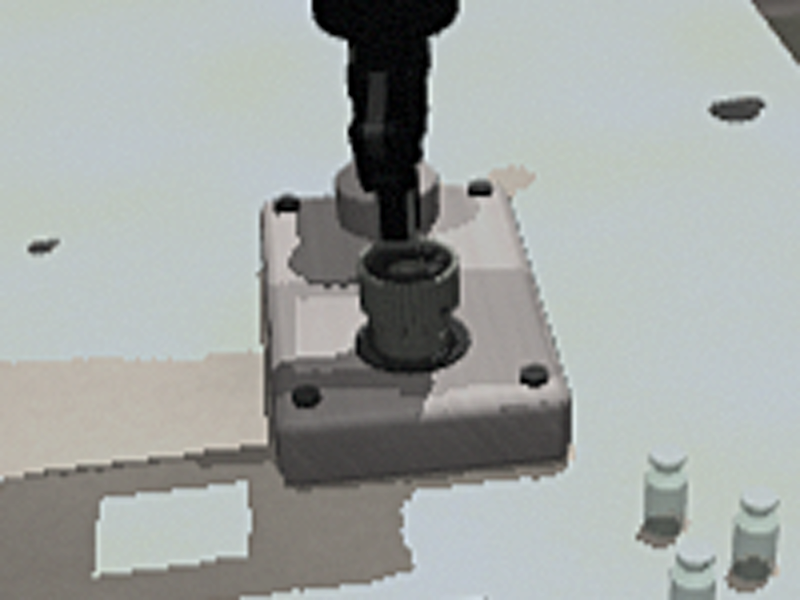

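```bash
python3 - <<'E'
from bench import robot
import cv2,numpy as np
from h import *
s=robot.get_state(); p=s["tcp_pos"]; print(p,s["opening"],s["force"])
P=[]
for n in("top","side"):
    f=robot.grab_frame(n); I=f["color"][:,:,::-1].copy(); R=cv2.Rodrigues(np.array(f["rvec"]))[0]
    print(n,abs(R-C[n]["R"]).max(),abs(np.ravel(f["tvec"])-C[n]["t"]).max())
    K=6;I=cv2.convertScaleAbs(cv2.resize(I,None,fx=K,fy=K,interpolation=2),alpha=1.6)
    for q,col in((p,(0,0,255)),([p[0],p[1],.105],(0,255,0)),([.595,.0788,.105],(255,0,0)),([p[0],p[1],.25],(0,255,255))):
        u=proj(n,q); print(n,q,u); cv2.circle(I,tuple(int(v) for v in (u+.5)*K),4,col,-1)
    u=proj(n,[.595,.0788,.105])*K; x,y=int(u[0]),int(u[1]); P.append(I[max(0,y-350):max(0,y-350)+600,x-200:x+200])
cv2.imwrite("pics/chk.png",np.hstack(P))
E
```

```text
[0.59175686 0.07979987 0.08427255] 0.004626355567837755 [ 0.46964189 -0.82871881  0.14146279]
top 0.0 0.0
top [0.59175686 0.07979987 0.08427255] [164.4 213.7]
top [np.float64(0.5917568601951548), np.float64(0.07979986949507938), 0.105] [162.5 213.2]
top [0.595, 0.0788, 0.105] [163.  211.8]
top [np.float64(0.5917568601951548), np.float64(0.07979986949507938), 0.25] [146.  209.2]
side 0.0 0.0
side [0.59175686 0.07979987 0.08427255] [230.1 132.7]
side [np.float64(0.5917568601951548), np.float64(0.07979986949507938), 0.105] [229.7 124.9]
side [0.595, 0.0788, 0.105] [231.1 124.9]
side [np.float64(0.5917568601951548), np.float64(0.07979986949507938), 0.25] [225.8  63.3]
```

View pics/chk.png

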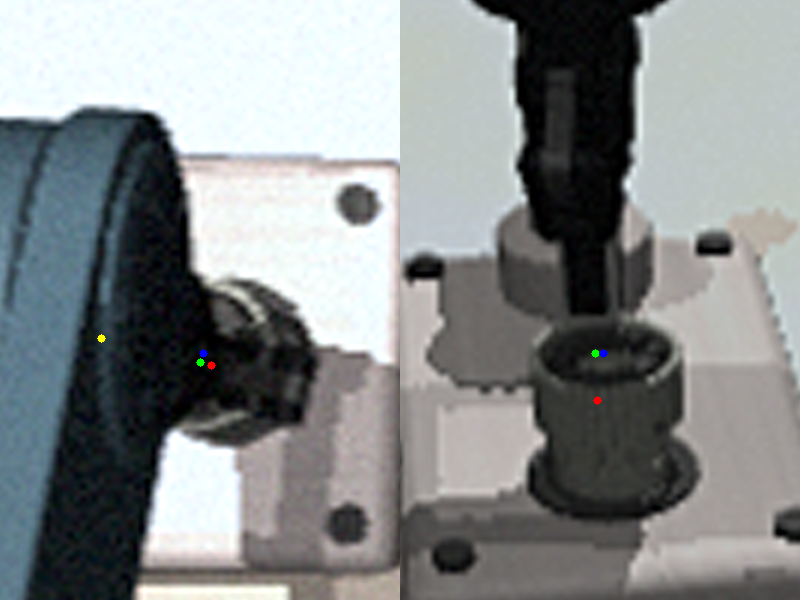

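Call:
arm_command --steps '[1,0,0,-0.04,0,0,0,1,0,0,-0.04,0,0,0,1,0.02,-0.043,0,0,0,0,1,0.02,-0.043,0,0,0,0,1,0.02,-0.043,0,0,0,0]'

```text
t: 3.75
tcp_pos: [0.5008, -0.0312, 0.1646]
eef_rot: [[-0.969, 0.246, 0.001], [0.246, 0.969, -0.0], [-0.001, -0.0, -1.0]]
force: [-0.1, -0.6, -0.2]
opening: -0.0001
grip_force: 0.0
```

Call:
arm_command --steps '[1,0,0,0,0,0,0,1,0,0,0,0,0,0,1,0,0,0,0,0,0,1,0,0,0,0,0,0,1,0,0,0,0,0,0]'

```text
t: 4.25
tcp_pos: [0.5022, -0.0295, 0.1641]
eef_rot: [[-0.969, 0.246, -0.0], [0.246, 0.969, 0.0], [0.0, 0.0, -1.0]]
force: [-0.5, -0.1, -0.7]
opening: 0.0003
grip_force: 0.0
```

```bash
python3 - <<'E'
from bench import robot
import cv2,numpy as np
from h import *
print("base",proj("side",[0,0,0]),proj("side",[0.1,0,0]))
s=robot.get_state(); p=s["tcp_pos"]; print(p,s["opening"])
P=[]
for n in("top","side"):
    f=robot.grab_frame(n); I=f["color"][:,:,::-1].copy(); cv2.imwrite(n+"_A.png",I)
    K=4;I=cv2.convertScaleAbs(cv2.resize(I,None,fx=K,fy=K,interpolation=2),alpha=1.6)
    for q,col in((p,(0,0,255)),(p+[0,0,.073],(0,255,255)),([p[0],p[1],.0],(0,255,0))):
        u=proj(n,q); print(n,u); cv2.circle(I,tuple(int(v) for v in (u+.5)*K),4,col,-1)
    u=proj(n,p)*K; x,y=int(u[0]),int(u[1]);y0=max(0,y-350); P.append(I[y0:y0+600,x-200:x+200]); print(n,"crop origin",(x-200)/K,y0/K)
cv2.imwrite("pics/chk2.png",np.hstack(P))
E
```

```text
base [-43.2 214.7] [  7.5 208.8]
[ 0.50217311 -0.0295433   0.16413932] 0.00029447616180465497
top [207.6 253.5]
top [203.7 255.4]
top [214.3 250.4]
top crop origin 157.5 166.0
side [189.3 130.5]
side [184.8  96.3]
side [197.8 195.1]
side crop origin 139.25 43.0
```

View pics/chk2.png

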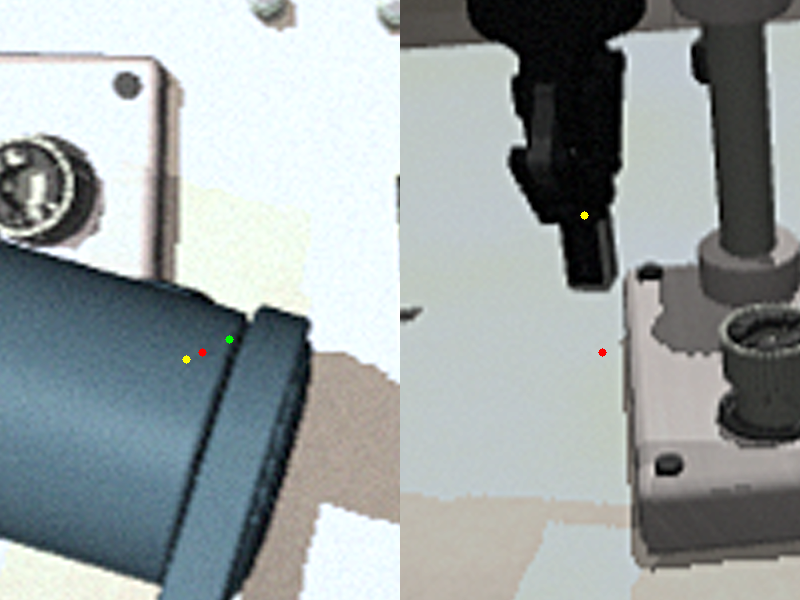

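Call:
arm_command --steps '[1,0,0,0.04,0,0,0,1,0,0,0.04,0,0,0,1,0,0,0.04,0,0,0,1,0,0,0.03,0,0,0,1,0,0,0,0,0,0]'

```text
t: 4.85
tcp_pos: [0.4978, -0.0289, 0.0101]
eef_rot: [[-0.969, 0.247, -0.009], [0.247, 0.969, 0.003], [0.009, 0.0, -1.0]]
force: [-0.5, 0.2, 1.0]
opening: -0.0002
grip_force: 0.0
```

```bash
python3 - <<'E'
from bench import robot
import cv2,numpy as np
from h import *
s=robot.get_state(); p=s["tcp_pos"]; print(p,s["opening"],s["force"],s["qpos"])
n="side"
f=robot.grab_frame(n); I=f["color"][:,:,::-1].copy(); cv2.imwrite(n+"_B.png",I)
K=4;I=cv2.convertScaleAbs(cv2.resize(I,None,fx=K,fy=K,interpolation=2),alpha=1.6)
for q,col in((p,(0,0,255)),(p+[0,0,.073],(0,255,255)),([p[0],p[1],.0],(0,255,0))):
    u=proj(n,q); print(n,u); cv2.circle(I,tuple(int(v) for v in (u+.5)*K),4,col,-1)
u=proj(n,p)*K; x,y=int(u[0]),int(u[1]);y0=y-350; cv2.imwrite("pics/chk3.png",I[y0:y0+600,x-200:x+200])
E
```

```text
[ 0.4977856  -0.02888279  0.01011115] -0.00019297418013149576 [-0.45376009  0.16316757  1.01499976] [-1.69865093e+01  1.57882684e+01  1.09819435e+02  7.06852483e-04
  5.49137580e+01 -9.27004847e+01]
side [195.3 191.6]
side [191.6 164.4]
side [195.8 195.2]
```

View pics/chk3.png

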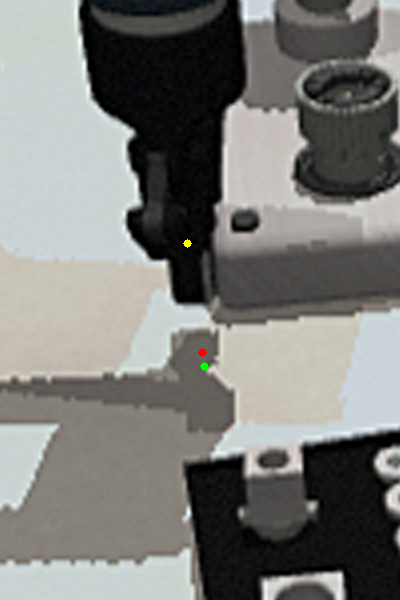

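Call:
arm_command --steps '[1,0,0,0.005,0,0,0,1,0,0,0.005,0,0,0,1,0,0,0.004,0,0,0,1,0,0,0.003,0,0,0,1,0,0,0.003,0,0,0]'

```text
t: 5.4
tcp_pos: [0.5021, -0.0305, -0.0055]
eef_rot: [[-0.969, 0.247, 0.001], [0.247, 0.969, -0.0], [-0.001, -0.0, -1.0]]
force: [0.1, 0.1, 0.3]
opening: 0.0002
grip_force: 0.0
```

Call:
arm_command --steps '[1,0,0,0.002,0,0,0,1,0,0,0.001,0,0,0,1,0,0,0.001,0,0,0,1,0,0,0.001,0,0,0,1,0,0,0.001,0,0,0]'

```text
t: 5.9
tcp_pos: [0.5018, -0.0304, -0.0117]
eef_rot: [[-0.969, 0.247, 0.0], [0.247, 0.969, -0.0], [-0.0, -0.0, -1.0]]
force: [0.9, 0.7, -0.1]
opening: 0.0001
grip_force: 0.0
```

Call:
arm_command --steps '[1,0,0,0.001,0,0,0,1,0,0,0.001,0,0,0,1,0,0,0.001,0,0,0,1,0,0,0.001,0,0,0,1,0,0,0.001,0,0,0]'

```text
t: 6.4
tcp_pos: [0.5018, -0.0303, -0.0168]
eef_rot: [[-0.969, 0.247, 0.0], [0.247, 0.969, -0.0], [-0.0, -0.0, -1.0]]
force: [-0.2, -0.0, -0.0]
opening: 0.0002
grip_force: 0.0
```

Call:
arm_command --steps '[1,0,0,0.001,0,0,0,1,0,0,0.001,0,0,0,1,0,0,0.001,0,0,0,1,0,0,0.001,0,0,0,1,0,0,0.001,0,0,0]'

```text
t: 6.9
tcp_pos: [0.5018, -0.0304, -0.0218]
eef_rot: [[-0.969, 0.247, 0.0], [0.247, 0.969, -0.0], [-0.0, -0.0, -1.0]]
force: [0.3, 1.0, -0.8]
opening: 0.0003
grip_force: 0.0
```

Call:
arm_command --steps '[1,0,0,0.001,0,0,0,1,0,0,0.001,0,0,0,1,0,0,0.001,0,0,0,1,0,0,0.001,0,0,0,1,0,0,0.001,0,0,0]'

```text
t: 7.4
tcp_pos: [0.5018, -0.0304, -0.0268]
eef_rot: [[-0.969, 0.247, 0.0], [0.247, 0.969, -0.0], [-0.0, -0.0, -1.0]]
force: [-0.1, 1.0, 0.4]
opening: 0.0002
grip_force: 0.0
```

Call:
arm_command --steps '[1,0,0,0.001,0,0,0,1,0,0,0.001,0,0,0,1,0,0,0.001,0,0,0,1,0,0,0.001,0,0,0,1,0,0,0.0,0,0,0]'

```text
t: 7.9
tcp_pos: [0.5016, -0.0303, -0.0309]
eef_rot: [[-0.969, 0.247, -0.0], [0.247, 0.969, 0.0], [0.0, 0.0, -1.0]]
force: [1.0, -0.5, -0.2]
opening: 0.0001
grip_force: 0.0
```

```bash
python3 - <<'E'
from bench import robot
print(robot.grip_depth,[a for a in dir(robot) if a[0]!='_'])
E
```

```text
0.0187 ['Unreachable', 'get_state', 'grab_frame', 'grip_depth', 'job_done']
```

Call:
arm_command --steps '[1,0,0,0.001,0,0,0,1,0,0,0.001,0,0,0,1,0,0,0.001,0,0,0,1,0,0,0.001,0,0,0,1,0,0,0.0,0,0,0]'

```text
t: 8.4
tcp_pos: [0.5016, -0.0303, -0.0349]
eef_rot: [[-0.969, 0.247, -0.0], [0.247, 0.969, 0.0], [0.0, 0.0, -1.0]]
force: [0.0, 0.0, 0.9]
opening: 0.0002
grip_force: 0.0
```

```bash
python3 - <<'E'
from bench import robot
import cv2
f=robot.grab_frame("side");c=f["color"][140:240,130:260,::-1]; cv2.imwrite("pics/touch.png",cv2.convertScaleAbs(cv2.resize(c,(780,600),interpolation=2),alpha=1.6))
E
```

```text
(no output)
```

View pics/touch.png

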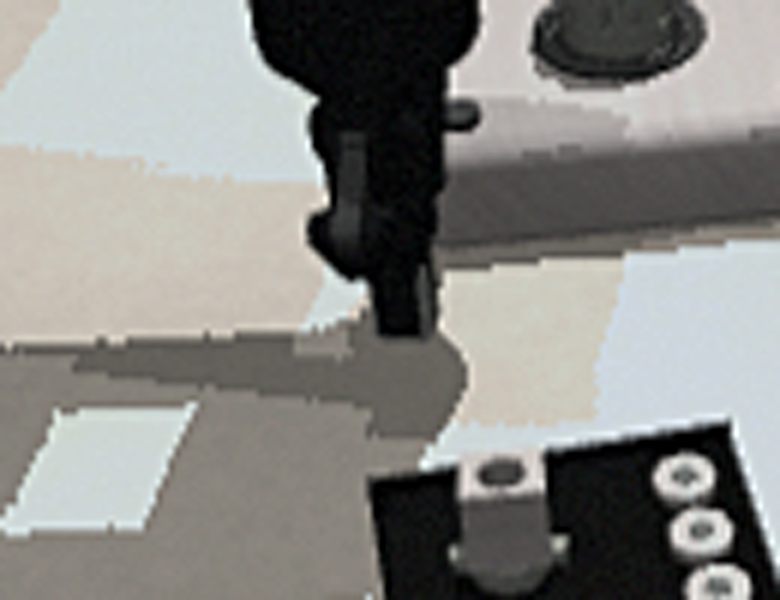

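Call:
arm_command --steps '[1,0,0,0.001,0,0,0,1,0,0,0.001,0,0,0,1,0,0,0.001,0,0,0,1,0,0,0.001,0,0,0,1,0,0,0.0,0,0,0]'

```text
t: 8.95
tcp_pos: [0.5018, -0.0304, -0.037]
eef_rot: [[-0.969, 0.247, -0.001], [0.247, 0.969, -0.0], [0.001, -0.0, -1.0]]
force: [-8.8, 1.6, 22.3]
opening: 0.0004
grip_force: 10.6
```

Call:
arm_command --steps '[1,0,0,-0.05,0,0,0,-1,0,0,-0.05,0,0,0,-1,0,0,-0.05,0,0,0,-1,0,0,-0.05,0,0,0,-1,-0.0211,0.043,0,0,0,0]'

```text
t: 9.45
tcp_pos: [0.5372, 0.0023, 0.1709]
eef_rot: [[-0.968, 0.252, 0.015], [0.252, 0.968, -0.005], [-0.016, -0.001, -1.0]]
force: [2.0, -0.6, 0.3]
opening: 0.0581
grip_force: 0.0
```

Call:
arm_command --steps '[-1,-0.0211,0.043,0,0,0,0,-1,-0.0212,0.0429,0,0,0,0,-1,0,0,0.04,0,0,0,-1,0,0,0.04,0,0,0,-1,0,0,0.035,0,0,0]'

```text
t: 9.95
tcp_pos: [0.5945, 0.0795, 0.0442]
eef_rot: [[-0.969, 0.246, -0.001], [0.246, 0.969, -0.0], [0.001, -0.0, -1.0]]
force: [0.1, -0.2, 0.3]
opening: 0.086
grip_force: 0.0
```

Call:
arm_command --steps '[-1,0,0,0,0,0,0,1,0,0,0,0,0,0,1,0,0,0,0,0,0,1,0,0,0,0,0,0,1,0,0,0,0,0,0]'

```text
t: 10.45
tcp_pos: [0.5972, 0.0795, 0.0493]
eef_rot: [[-0.969, 0.247, 0.005], [0.247, 0.969, 0.001], [-0.005, 0.002, -1.0]]
force: [0.5, 3.9, 5.5]
opening: 0.0564
grip_force: 63.4
```

Call:
arm_command --steps '[1,0,0,0,0,0,0,1,0,0,0.004,0,0,0,1,0,0,0.004,0,0,0,1,0,0,0.004,0,0,0,1,0,0,0.002,0,0,0]'

```text
t: 10.95
tcp_pos: [0.5974, 0.0795, 0.0371]
eef_rot: [[-0.969, 0.247, 0.005], [0.247, 0.969, 0.001], [-0.004, 0.002, -1.0]]
force: [-12.9, 5.5, 34.6]
opening: 0.0564
grip_force: 66.3
```

Call:
arm_command --steps '[1,0,0,0,0,0,0,1,0,0,0,0,0,0,1,0,0,0,0,0,0,1,0,0,0,0,0,0,1,0,0,0,0,0,0]'

```text
t: 11.45
tcp_pos: [0.5974, 0.0795, 0.0373]
eef_rot: [[-0.969, 0.247, 0.005], [0.247, 0.969, 0.001], [-0.005, 0.002, -1.0]]
force: [-8.3, 4.4, 21.9]
opening: 0.0564
grip_force: 65.1
```

Call:
arm_command --steps '[1,0,0,0,0,0,-8,1,0,0,0,0,0,-8,1,0,0,0,0,0,-8,1,0,0,0,0,0,-8,1,0,0,0,0,0,-8]'

```text
t: 11.95
tcp_pos: [0.5973, 0.0805, 0.0373]
eef_rot: [[-0.899, -0.439, 0.005], [-0.439, 0.899, 0.002], [-0.006, -0.0, -1.0]]
force: [-6.8, 9.3, 23.1]
opening: 0.0564
grip_force: 65.2
```

Call:
arm_command --steps '[1,0,0,0,0,0,-2,1,0,0,0,0,0,0,1,0,0,0,0,0,0,1,0,0,0,0,0,0,1,0,0,0,0,0,0]'

```text
t: 12.45
tcp_pos: [0.5973, 0.0806, 0.0373]
eef_rot: [[-0.886, -0.464, 0.005], [-0.464, 0.886, 0.002], [-0.006, -0.0, -1.0]]
force: [-8.2, 8.1, 23.2]
opening: 0.0562
grip_force: 65.3
```

```bash
cat > st.py <<'E'
from bench import robot
import numpy as np
s=robot.get_state(); r=s["eef_rot"]
print(round(s["t"],2),s["tcp_pos"].round(4),"yang",np.degrees(np.arctan2(r[1,1],r[0,1])).round(2),"F",s["force"].round(1),"M",s["moment"].round(2),s["opening"],"q",s["qpos"].round(1))
E
python3 st.py
```

```text
12.45 [0.5973 0.0806 0.0373] yang 117.64 F [-8.2  8.1 23.2] M [ 1.48  1.37 -0.58] 0.0562026093755889 q [  -3.7   23.9   94.6    0.2   61.2 -121.4]
```

Call:
arm_command --steps '[1,0,0,-0.002,0,0,0,-1,0,0,-0.001,0,0,0,-1,0,0,0,0,0,0,-1,0,0,0,0,0,0,-1,0,0,-0.03,0,0,0]'

```text
t: 12.95
tcp_pos: [0.5911, 0.0785, 0.0611]
eef_rot: [[-0.886, -0.464, -0.009], [-0.464, 0.886, 0.0], [0.008, 0.004, -1.0]]
force: [0.7, 0.6, -0.5]
opening: 0.0857
grip_force: 0.0
```

Call:
arm_command --steps '[-1,0,0,-0.05,0,0,0,-1,0,0,-0.05,0,0,0,-1,0,0,0,0,0,8,-1,0,0,0,0,0,8,-1,0,0,0,0,0,8]'

```text
t: 13.45
tcp_pos: [0.5951, 0.0783, 0.1656]
eef_rot: [[-0.998, -0.058, 0.0], [-0.058, 0.998, -0.001], [-0.0, -0.001, -1.0]]
force: [0.2, -0.3, -1.0]
opening: 0.0853
grip_force: 0.0
```

Call:
arm_command --steps '[-1,0,0,0,0,0,6.6,-1,0,0,0,0,0,0,-1,0,0,0,0,0,0,-1,0,0,0,0,0,0,-1,0,0,0,0,0,0]'

```text
t: 13.95
tcp_pos: [0.595, 0.0788, 0.1652]
eef_rot: [[-0.999, 0.05, -0.0], [0.05, 0.999, -0.0], [0.0, -0.0, -1.0]]
force: [0.3, -0.6, 0.7]
opening: 0.0855
grip_force: 0.0
```

```bash
python3 st.py; python3 - <<'E'
from bench import robot
import cv2
from h import *
f=robot.grab_frame("side")["color"][:,:,::-1]; cv2.imwrite("side_C.png",f)
a=cv2.imread("side_raw.png")
g=lambda I:cv2.cvtColor(I,6)
# sleeve image column profile around its axis (dark knurl vs bed)
print(g(a)[105:150,231].tolist());print(g(f)[105:150,231].tolist())
E
```

```text
13.95 [0.595  0.0788 0.1652] yang 87.16 F [ 0.3 -0.6  0.7] M [ 0.06  0.01 -0.  ] 0.08553344174164827 q [ -3.8  15.   89.9  -0.   75.  -90.9]
[28, 48, 48, 44, 56, 48, 42, 41, 39, 40, 41, 39, 39, 35, 65, 53, 41, 26, 10, 11, 30, 32, 54, 56, 39, 30, 62, 48, 32, 35, 34, 34, 36, 35, 35, 33, 28, 25, 24, 34, 38, 34, 32, 34, 26]
[27, 49, 49, 46, 58, 50, 42, 43, 42, 42, 41, 41, 42, 39, 46, 49, 41, 22, 12, 13, 31, 35, 34, 45, 30, 14, 8, 15, 27, 40, 38, 35, 37, 38, 35, 34, 33, 32, 31, 35, 39, 36, 31, 33, 30]
```

Call:
arm_command --steps '[-1,0.0057,-0.0447,0,0,0,0,-1,0.0057,-0.0447,0,0,0,0,-1,0.0057,-0.0447,0,0,0,0,-1,0.0057,-0.0447,0,0,0,0,-1,0.0057,-0.0447,0,0,0,0]'

```text
t: 14.5
tcp_pos: [0.5548, -0.1445, 0.1655]
eef_rot: [[-0.999, 0.05, 0.0], [0.05, 0.999, -0.0], [-0.0, -0.0, -1.0]]
force: [0.4, -0.9, -0.3]
opening: 0.0856
grip_force: 0.0
```

Call:
arm_command --steps '[-1,0.0057,-0.0447,0,0,0,0,-1,0.0056,-0.0447,0,0,0,0,-1,0.0055,-0.0446,0,0,0,0,-1,0,0,0.03,0,0,0,-1,0,0,0.03,0,0,0]'

```text
t: 15.0
tcp_pos: [0.5319, -0.2785, 0.1057]
eef_rot: [[-0.999, 0.053, 0.002], [0.053, 0.999, -0.002], [-0.003, -0.002, -1.0]]
force: [-0.7, 0.1, -0.5]
opening: 0.0855
grip_force: 0.0
```

Call:
arm_command --steps '[-1,0,0,0,0,0,0,-1,0,0,0,0,0,0,-1,0,0,0,0,0,0,-1,0,0,0,0,0,0,-1,0,0,0,0,0,0]'

```text
t: 15.5
tcp_pos: [0.5325, -0.2761, 0.1068]
eef_rot: [[-0.999, 0.05, 0.002], [0.05, 0.999, -0.002], [-0.002, -0.001, -1.0]]
force: [-0.3, -0.3, -0.1]
opening: 0.0854
grip_force: 0.0
```

Call:
arm_command --steps '[-1,0,0,0.03,0,0,0,-1,0,0,0.03,0,0,0,-1,0,0,0.03,0,0,0,-1,0,0,0.014,0,0,0,-1,0,0,0,0,0,0]'

```text
t: 16.0
tcp_pos: [0.5304, -0.2748, -0.0005]
eef_rot: [[-0.999, 0.051, -0.003], [0.051, 0.999, 0.002], [0.003, 0.002, -1.0]]
force: [-0.4, -0.3, 0.2]
opening: 0.0854
grip_force: 0.0
```

Call:
arm_command --steps '[1,0,0,0,0,0,0,1,0,0,0,0,0,0,1,0,0,0,0,0,0,1,0,0,0,0,0,0,1,0,0,0,0,0,0]'

```text
t: 16.5
tcp_pos: [0.5325, -0.2764, 0.0027]
eef_rot: [[-0.999, 0.051, 0.002], [0.051, 0.999, -0.001], [-0.002, -0.001, -1.0]]
force: [-1.3, 0.9, 6.4]
opening: 0.0294
grip_force: 59.2
```

Call:
arm_command --steps '[1,0,0,0,0,0,0,1,0,0,0,0,0,0,1,0,0,0,0,0,0,1,0,0,0,0,0,0,1,0,0,0,0,0,0]'

```text
t: 17.0
tcp_pos: [0.5325, -0.2764, 0.0027]
eef_rot: [[-0.999, 0.051, 0.002], [0.051, 0.999, -0.001], [-0.002, -0.001, -1.0]]
force: [-0.4, 0.8, 7.0]
opening: 0.0293
grip_force: 59.2
```

```bash
python3 st.py
```

```text
17.0 [ 0.5325 -0.2764  0.0027] yang 87.09 F [-0.4  0.8  7. ] M [0.17 0.17 0.03] 0.029291514627053265 q [ -38.8   26.8   95.4    0.    57.8 -125.9]
```

Call:
arm_command --steps '[1,0,0,-0.02,0,0,0,1,0,0,-0.035,0,0,0,1,0,0,-0.035,0,0,0,1,0,0,-0.035,0,0,0,1,0,0,-0.035,0,0,0]'

```text
t: 17.5
tcp_pos: [0.5311, -0.2755, 0.1623]
eef_rot: [[-0.999, 0.051, -0.001], [0.051, 0.999, 0.001], [0.001, 0.001, -1.0]]
force: [0.4, -0.2, -2.6]
opening: 0.0293
grip_force: 60.6
```

Call:
arm_command --steps '[1,-0.0057,0.0448,0,0,0,0,1,-0.0057,0.0448,0,0,0,0,1,-0.0057,0.0448,0,0,0,0,1,-0.0057,0.0448,0,0,0,0,1,-0.0057,0.0448,0,0,0,0]'

```text
t: 18.0
tcp_pos: [0.5711, -0.0518, 0.161]
eef_rot: [[-0.999, 0.051, -0.001], [0.051, 0.999, 0.0], [0.001, 0.0, -1.0]]
force: [0.6, -0.2, -2.8]
opening: 0.0296
grip_force: 60.6
```

Call:
arm_command --steps '[1,-0.0058,0.0449,0,0,0,0,1,-0.0058,0.0449,0,0,0,0,1,-0.0058,0.0449,0,0,0,0,1,0,0,0,0,0,-7.5,1,0,0,0,0,0,-7.5]'

```text
t: 18.5
tcp_pos: [0.5951, 0.0821, 0.1607]
eef_rot: [[-0.976, -0.218, -0.001], [-0.218, 0.976, -0.0], [0.001, 0.0, -1.0]]
force: [-0.0, -0.7, -2.8]
opening: 0.0292
grip_force: 60.9
```

Call:
arm_command --steps '[1,0,0,0,0,0,-7.5,1,0,0,0,0,0,-7.5,1,0,0,0,0,0,0,1,0,0,0,0,0,0,1,0,0,0,0,0,0]'

```text
t: 19.0
tcp_pos: [0.5956, 0.08, 0.1612]
eef_rot: [[-0.892, -0.453, -0.0], [-0.453, 0.892, 0.0], [0.0, 0.0, -1.0]]
force: [-0.1, -0.7, -2.6]
opening: 0.0289
grip_force: 60.9
```

```bash
python3 st.py
```

```text
19.0 [0.5956 0.08   0.1612] yang 116.94 F [-0.1 -0.7 -2.6] M [ 0.01 -0.   -0.04] 0.028937939617902256 q [  -3.7   15.3   90.     0.    74.6 -120.6]
```

Call:
arm_command --steps '[1,0,0,0.03,0,0,0,1,0,0,0.025,0,0,0,1,0,0,0.004,0,0,0,1,0,0,0.004,0,0,0,1,0,0,0,0,0,0]'

```text
t: 19.5
tcp_pos: [0.5963, 0.0799, 0.099]
eef_rot: [[-0.891, -0.455, 0.001], [-0.455, 0.891, -0.0], [-0.001, -0.001, -1.0]]
force: [-0.2, -0.3, -2.1]
opening: 0.0293
grip_force: 60.9
```

Call:
arm_command --steps '[1,0,0,0.003,0,0,0,1,0,0,0.003,0,0,0,1,0,0,0,0,0,0,1,0,0,0,0,0,0,1,0,0,0,0,0,0]'

```text
t: 20.0
tcp_pos: [0.5959, 0.08, 0.0925]
eef_rot: [[-0.89, -0.455, 0.0], [-0.455, 0.89, -0.0], [-0.0, -0.0, -1.0]]
force: [-1.1, -0.2, -2.4]
opening: 0.0295
grip_force: 60.9
```

```bash
python3 st.py
```

```text
20.0 [0.5959 0.08   0.0925] yang 117.08 F [-1.1 -0.2 -2.4] M [ 0.02 -0.    0.  ] 0.02951668645393728 q [  -3.7   19.7   93.    -0.    67.3 -120.7]
```

Call:
arm_command --steps '[1,0,0,0.005,0,0,0,1,0,0,0.005,0,0,0,1,0,0,0.003,0,0,0,1,0,0,0.0,0,0,0,1,0,0,0,0,0,0]'

```text
t: 20.5
tcp_pos: [0.5956, 0.08, 0.0791]
eef_rot: [[-0.89, -0.455, -0.0], [-0.455, 0.89, 0.0], [0.0, 0.0, -1.0]]
force: [1.1, -0.2, -1.2]
opening: 0.0294
grip_force: 60.9
```

Call:
arm_command --steps '[1,0,0,0.001,0,0,0,1,0,0,0.001,0,0,0,1,0,0,0.0005,0,0,0,1,0,0,0.0,0,0,0,1,0,0,0,0,0,0]'

```text
t: 21.0
tcp_pos: [0.5959, 0.08, 0.077]
eef_rot: [[-0.89, -0.455, 0.001], [-0.455, 0.89, -0.0], [-0.0, -0.0, -1.0]]
force: [-0.3, -0.3, -0.7]
opening: 0.0295
grip_force: 61.1
```

```bash
python3 st.py
```

```text
21.0 [0.5959 0.08   0.077 ] yang 117.09 F [-0.3 -0.3 -0.7] M [-0.08  0.02  0.03] 0.02949748768927248 q [  -3.7   20.8   93.5   -0.    65.6 -120.7]
```

Call:
arm_command --steps '[1,0,0,0.0006,0,0,0,1,0,0,0,0,0,0,1,0,0,0,0,0,2,1,0,0,0,0,0,3,1,0,0,0,0,0,3]'

```text
t: 21.5
tcp_pos: [0.5954, 0.08, 0.0758]
eef_rot: [[-0.946, -0.325, -0.001], [-0.325, 0.946, -0.0], [0.001, 0.0, -1.0]]
force: [0.0, -0.2, -2.3]
opening: 0.0293
grip_force: 60.9
```

```bash
python3 st.py
```

```text
21.5 [0.5954 0.08   0.0758] yang 108.97 F [ 0.  -0.2 -2.3] M [-0.02 -0.01 -0.  ] 0.029318611632359035 q [  -3.7   20.9   93.6   -0.    65.6 -112.6]
```

Call:
arm_command --steps '[1,0,0,0.001,0,0,0,1,0,0,0.001,0,0,0,1,0,0,0,0,0,0,1,0,0,0,0,0,0,1,0,0,0,0,0,0]'

```text
t: 22.0
tcp_pos: [0.5957, 0.08, 0.0742]
eef_rot: [[-0.945, -0.327, -0.0], [-0.327, 0.945, -0.0], [0.0, 0.0, -1.0]]
force: [-0.2, -0.2, -2.4]
opening: 0.0294
grip_force: 60.9
```

```bash
python3 st.py
```

```text
22.0 [0.5957 0.08   0.0742] yang 109.11 F [-0.2 -0.2 -2.4] M [-0.05  0.01  0.01] 0.029383551362435454 q [  -3.7   21.1   93.6   -0.    65.4 -112.8]
```

Call:
arm_command --steps '[1,0,0,0.001,0,0,0,1,0,0,0.001,0,0,0,1,0,0,0.0005,0,0,0,1,0,0,0,0,0,0,1,0,0,0,0,0,0]'

```text
t: 22.5
tcp_pos: [0.5957, 0.08, 0.0717]
eef_rot: [[-0.945, -0.327, -0.0], [-0.327, 0.945, 0.0], [0.0, 0.0, -1.0]]
force: [-0.5, 0.2, -3.8]
opening: 0.0294
grip_force: 61.0
```

```bash
python3 st.py
```

```text
22.5 [0.5957 0.08   0.0717] yang 109.09 F [-0.5  0.2 -3.8] M [-0.02  0.01 -0.01] 0.029366185747863177 q [  -3.6   21.2   93.7    0.    65.1 -112.7]
```

Call:
arm_command --steps '[1,0,0,0.0005,0,0,0,1,0,0,0.0005,0,0,0,1,0,0,0.0003,0,0,0,1,0,0,0,0,0,0,1,0,0,0,0,0,0]'

```text
t: 23.0
tcp_pos: [0.596, 0.0801, 0.0713]
eef_rot: [[-0.945, -0.327, 0.001], [-0.327, 0.945, -0.0], [-0.001, -0.0, -1.0]]
force: [-2.6, -0.2, 5.2]
opening: 0.0292
grip_force: 61.9
```

```bash
python3 st.py
```

```text
23.0 [0.596  0.0801 0.0713] yang 109.1 F [-2.6 -0.2  5.2] M [-0.02  0.58 -0.04] 0.02916260828440021 q [  -3.6   21.3   93.7   -0.    65.  -112.7]
```

Call:
arm_command --steps '[1,0,0,0.0008,0,0,0,1,0,0,0,0,0,0,1,0,0,0,0,0,0,1,0,0,-0.0008,0,0,0,1,0,0,0,0,0,0]'

```text
t: 23.5
tcp_pos: [0.596, 0.0801, 0.0713]
eef_rot: [[-0.945, -0.327, 0.001], [-0.327, 0.945, -0.0], [-0.001, -0.0, -1.0]]
force: [-3.3, 0.6, 6.4]
opening: 0.0292
grip_force: 62.2
```

```bash
python3 st.py
```

```text
23.5 [0.596  0.0801 0.0713] yang 109.09 F [-3.3  0.6  6.4] M [-0.04  0.6   0.05] 0.029247056257210396 q [  -3.6   21.3   93.7   -0.    65.  -112.7]
```

Call:
arm_command --steps '[-1,0,0,0,0,0,0,-1,0,0,0,0,0,0,-1,0,0,0,0,0,0,-1,0,0,0,0,0,0,-1,0,0,0,0,0,0]'

```text
t: 24.0
tcp_pos: [0.5957, 0.08, 0.0702]
eef_rot: [[-0.945, -0.327, -0.0], [-0.327, 0.945, 0.0], [0.0, 0.0, -1.0]]
force: [0.1, 0.4, 1.0]
opening: 0.0854
grip_force: 0.0
```

Call:
arm_command --steps '[-1,0,0,0.012,0,0,0,-1,0,0,0.01,0,0,0,-1,0,0,0.008,0,0,0,-1,0,0,0,0,0,0,-1,0,0,0,0,0,0]'

```text
t: 24.5
tcp_pos: [0.5954, 0.08, 0.0398]
eef_rot: [[-0.945, -0.327, -0.001], [-0.327, 0.945, 0.0], [0.001, 0.0, -1.0]]
force: [0.4, 0.2, 0.9]
opening: 0.0855
grip_force: 0.0
```

```bash
python3 st.py; python3 - <<'E'
from bench import robot
import cv2
f=robot.grab_frame("side");c=f["color"][60:160,165:295,::-1]; cv2.imwrite("pics/fin.png",cv2.convertScaleAbs(cv2.resize(c,(780,600),interpolation=2),alpha=1.8))
E
```

```text
24.5 [0.5954 0.08   0.0398] yang 109.09 F [0.4 0.2 0.9] M [0.04 0.03 0.03] 0.08549995826463679 q [  -3.7   23.8   94.5   -0.    61.8 -112.7]
```

View pics/fin.png

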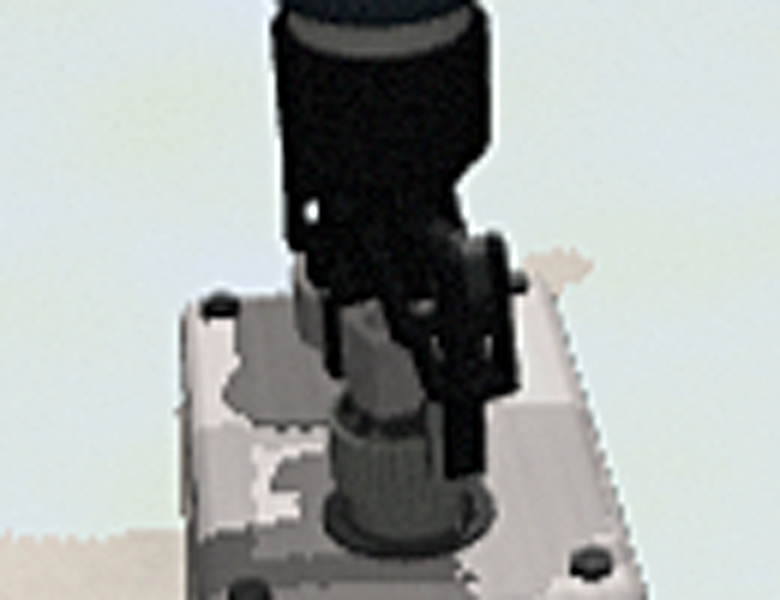

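The nest stands in the coupling (about pixel 380,370), the sleeve is down, and the open fingers straddle it. I'll grip the sleeve now.

Call:
arm_command --steps '[1,0,0,0,0,0,0,1,0,0,0,0,0,0,1,0,0,0,0,0,0,1,0,0,0,0,0,0,1,0,0,0,0,0,0]'

```text
t: 25.05
tcp_pos: [0.5961, 0.0802, 0.0412]
eef_rot: [[-0.945, -0.327, 0.001], [-0.327, 0.945, 0.0], [-0.001, -0.0, -1.0]]
force: [-1.7, 0.6, 4.9]
opening: 0.0564
grip_force: 65.0
```

```bash
python3 st.py
```

```text
25.05 [0.5961 0.0802 0.0412] yang 109.09 F [-1.7  0.6  4.9] M [0.2  0.32 0.  ] 0.056387242324966724 q [  -3.6   23.7   94.4    0.    61.9 -112.7]
```

Call:
arm_command --steps '[1,0,0,0.002,0,0,0,1,0,0,0.002,0,0,0,1,0,0,0,0,0,0,1,0,0,0,0,0,0,1,0,0,0,0,0,0]'

```text
t: 25.55
tcp_pos: [0.5961, 0.0802, 0.0378]
eef_rot: [[-0.945, -0.327, 0.001], [-0.327, 0.945, 0.0], [-0.001, -0.0, -1.0]]
force: [-3.9, 0.1, 10.6]
opening: 0.0563
grip_force: 65.4
```

```bash
python3 st.py
```

```text
25.55 [0.5961 0.0802 0.0378] yang 109.09 F [-3.9  0.1 10.6] M [ 0.18  0.72 -0.04] 0.05633732664623719 q [  -3.6   23.9   94.5    0.    61.5 -112.7]
```

Call:
arm_command --steps '[1,0,0,0.0007,0,0,0,1,0,0,0,0,0,8,1,0,0,0,0,0,8,1,0,0,0,0,0,8,1,0,0,0,0,0,8]'

```text
t: 26.05
tcp_pos: [0.5961, 0.0799, 0.0378]
eef_rot: [[-0.974, 0.229, 0.001], [0.229, 0.974, -0.0], [-0.001, -0.0, -1.0]]
force: [-7.2, -1.0, 15.1]
opening: 0.0562
grip_force: 66.0
```

Call:
arm_command --steps '[1,0,0,0,0,0,8,1,0,0,0,0,0,0,1,0,0,0,0,0,0,1,0,0,0,0,0,0,1,0,0,0,0,0,0]'

```text
t: 26.55
tcp_pos: [0.5962, 0.0798, 0.0378]
eef_rot: [[-0.934, 0.357, 0.001], [0.357, 0.934, -0.001], [-0.001, -0.0, -1.0]]
force: [-6.9, -0.5, 15.6]
opening: 0.0566
grip_force: 66.0
```

```bash
python3 st.py
```

```text
26.55 [0.5962 0.0798 0.0378] yang 69.1 F [-6.9 -0.5 15.6] M [-0.03  1.06 -0.02] 0.05660153800568175 q [ -3.7  23.9  94.5  -0.   61.5 -72.7]
```

Call:
arm_command --steps '[1,0,0,0,0,0,2,1,0,0,0,0,0,1,1,0,0,-0.003,0,0,0,1,0,0,-0.004,0,0,0,1,0,0,-0.003,0,0,0]'

```text
t: 27.05
tcp_pos: [0.5961, 0.0798, 0.0468]
eef_rot: [[-0.914, 0.405, 0.001], [0.405, 0.914, -0.0], [-0.001, -0.0, -1.0]]
force: [-3.0, -0.2, 6.1]
opening: 0.0561
grip_force: 65.1
```

Call:
arm_command --steps '[1,0,0,-0.002,0,0,0,1,0,0,0,0,0,0,1,0,0,0,0,0,0,1,0,0,0,0,0,0,1,0,0,0,0,0,0]'

```text
t: 27.55
tcp_pos: [0.596, 0.0798, 0.0484]
eef_rot: [[-0.914, 0.405, 0.001], [0.405, 0.914, -0.0], [-0.001, -0.0, -1.0]]
force: [-2.6, -0.5, 4.5]
opening: 0.0561
grip_force: 65.0
```

```bash
python3 st.py
```

```text
27.55 [0.596  0.0798 0.0484] yang 66.1 F [-2.6 -0.5  4.5] M [-0.03  0.36  0.07] 0.05605818722742351 q [ -3.7  23.1  94.3  -0.   62.6 -69.7]
```

Call:
arm_command --steps '[1,0,0,-0.0015,0,0,0,-1,0,0,0,0,0,0,-1,0,0,0,0,0,0,-1,0,0,0,0,0,0,-1,0,0,0,0,0,0]'

```text
t: 28.05
tcp_pos: [0.5957, 0.08, 0.049]
eef_rot: [[-0.914, 0.405, -0.0], [0.405, 0.914, -0.0], [0.0, -0.0, -1.0]]
force: [0.2, -0.7, 1.1]
opening: 0.0853
grip_force: 0.0
```

Call:
arm_command --steps '[-1,0,0,-0.03,0,0,0,-1,0,0,-0.05,0,0,0,-1,0,0,-0.05,0,0,0,-1,0,0,-0.02,0,0,0,-1,0,0,0,0,0,0]'

```text
t: 28.55
tcp_pos: [0.5986, 0.0799, 0.2042]
eef_rot: [[-0.914, 0.405, 0.009], [0.405, 0.914, -0.001], [-0.008, 0.003, -1.0]]
force: [0.4, 0.7, -0.1]
opening: 0.0856
grip_force: 0.0
```

```bash
python3 st.py; python3 - <<'E'
from bench import robot
import cv2,numpy as np
from h import *
S=cv2.cvtColor(robot.grab_frame("side")["color"],7).astype(int);T=robot.grab_frame("top")["color"]
a=cv2.cvtColor(cv2.imread("side_raw.png"),6).astype(int);c=cv2.cvtColor(cv2.imread("side_C.png"),6).astype(int)
print("front of sleeve: diff to start",abs(S-a)[128:150,218:246].mean(),"to latched",abs(S-c)[128:150,218:246].mean())
for n,r in(("vials",(slice(170,220),slice(285,330))),("narrow",(slice(212,245),slice(200,228)))): print(n,abs(S-a)[r].mean())
for z in(.105,.137): print(z,proj("side",[.596,.08,z]))
print(S[75:140,231].tolist())
# nest top bright face centroid
print((S[90:125,215:248]).tolist() if 0 else "")
m=(S[90:125,210:255]>95).astype(np.uint8); n,l,st,ce=cv2.connectedComponentsWithStats(m); print(st,ce)
E
```

```text
28.55 [0.5986 0.0799 0.2042] yang 66.1 F [ 0.4  0.7 -0.1] M [-0.06  0.01  0.  ] 0.08559061871300082 q [ -3.6  13.1  87.6   0.   78.7 -69.7]
front of sleeve: diff to start 4.211038961038961 to latched 9.12012987012987
vials 4.104888888888889
narrow 4.332251082251083
0.105 [231.5 124.6]
0.137 [230.8 112.1]
[45, 38, 39, 41, 35, 32, 33, 34, 35, 30, 28, 28, 29, 31, 25, 26, 25, 28, 23, 22, 24, 25, 25, 25, 26, 27, 27, 28, 28, 28, 29, 51, 49, 47, 54, 50, 44, 43, 43, 43, 86, 65, 41, 42, 43, 43, 43, 43, 43, 42, 41, 42, 43, 44, 25, 11, 35, 35, 35, 35, 34, 35, 36, 34, 36]

[[  0   0  44  35 855]
 [  0   0   9  19 130]
 [ 22   0  23  35 588]
 [ 10  32   2   2   2]] [[15.95672515 19.98947368]
 [ 3.26923077  7.53846154]
 [34.96768707 14.69217687]
 [10.5        32.5       ]]
```

```bash
python3 - <<'E'
from bench import robot
print(robot.job_done())
E
```

```text
the job is handed in; nothing more can be done
None
```

I seated the wide nest and locked it in the coupling with the sleeve turned back and up. I handed the job in at about 29 s and got no verdict back. The final side view matches the starting one around the sleeve, vials and narrow nest; I didn't check the bottle separately. The reported tool z read about 37 mm too low, which I found by touching the bench and allowed for.

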